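# Brake the running thread winder and lock its wheel

## Task

The flat wheel of the thread winder is still turning and has to be locked so the spool can be changed. Take the cork-handled lock pin out of its wooden rest, over the middle of the fixed slot rub its nose lightly on the bare face of the wheel until that slows to a crawl, only then let the hole creep round under the nose, put the pin down through hole and slot until its collar sits on the wheel, and let go. Be gentle with the wheel throughout, and do not move the spools, glue bottle and cup standing around.

Things in the scene. Friction and masses are not known exactly. Their poses are not given: they have to be found in the camera images.
- winder: Fixed winder, grey base plate 270 x 200 x 8 mm. Origin on the table under the wheel's vertical axis, z up, +x from the axis to the slot; place and yaw vary. A motor can (50 mm across, 70 mm tall) stands at x = -145 mm. Under the wheel a steel slot block spans x = 60 to 132 mm, 44 mm wide, top 45 mm above the table.
- slot (a point): Point on the slot's middle line, 78 mm from the wheel's axis, at the slot's mouth (45 mm above the table, 13 mm below the wheel's underside). The slot runs radially (winder x) from 66 to 124 mm from the axis, 14.5 mm wide, 37 mm deep; its outer end shows beyond the rim.
- spindle: Sprung spindle carrying the wheel; origin on the axis at the wheel's underside. The wheel: 2.7 kg steel disc 210 mm across, 10 mm thick, top face 68 mm above the table when unpressed, with a thread spool 44 mm across, 38 mm tall on its middle. Pressed down it sinks: nothing up to 0.5 N, then 1 mm per 0.5 N, to a hard stop at 10 mm (5.5 N); let go, it rises slowly, damped at 50 N s/m, so a hole passing fast skips under the nose.
- wheel (a joint): Wheel angle, rad, growing without limit, counterclockwise from above; 0 or any whole turn = hole exactly over the slot. A slipping drive keeps pushing with 0.11 N m; free it runs at 3 rad/s; inertia 0.015 kg m2. Drag on its face slows it in proportion to the press: 2 to 3.5 N of the nose at the slot's radius (3 to 6 mm of sinking) stalls it; eased off, it creeps on.
- wheel_hole (a point): Centre of the one round through hole in the wheel, at the wheel's top face: 17 mm across with a 1 mm chamfer, 78 mm from the axis.
- rest: Fixed wooden block 64 x 64 x 52 mm, origin under its middle on the table, with a 15 mm hole through its middle in which the pin stands.
- pin: Loose lock pin, 80 g, upright. Origin at the centre of its nose's tip, z up: steel shaft 12 mm thick from 0 to 47 mm (nose tapered over 5.5 mm to a 7 mm flat), collar 30 mm across to 51 mm, cork grip 26 mm across to 96 mm. In the rest the collar lies on the block, the nose 5 mm above the table. Home in the winder the nose is 24 mm below the slot's mouth.
- spool_a: Bystander: loose thread spool 40 mm across, 45 mm tall, origin under it.
- spool_b: Bystander: loose thread spool 40 mm across, 45 mm tall, origin under it.
- glue: Bystander: loose glue bottle 36 mm across, 75 mm tall, origin under it.
- cup: Bystander: loose clear plastic cup 56 mm across, 45 mm tall, origin under it.
Mind the look-alikes: they are no part of the job. What is meant by the pin is not orange or yellow, and is the smaller of those in its own colour.

How it is judged:
On the way, in this order (a step that is already met when the one before it is completed fails the run):
1. the pin is lifted clear of its rest (z of pin in the frame of rest above 0.055 m), for 0.1 s.
2. the pin's nose, still on top of the wheel's face, rubs it down to under 0.6 rad/s before its hole reaches the slot (contact force between pin and spindle above 0.3 N and velocity of joint wheel between -0.6 and 0.6 rad/s and z of pin in the frame of spindle above 0.0085 m and horizontal distance between wheel_hole and slot above 0.012 m), for 0.3 s.
At the end, for the whole second after the job is handed in: The pin stands released and at rest (under 0.02 m/s, within 0.2 rad of upright) down through the wheel's hole and in the slot: nose at least 19 mm below the slot's mouth and within 9 mm horizontally of the slot point, the hole within 8 mm of the slot point, the wheel stopped (under 0.1 rad/s) (z of pin in the frame of slot below -0.019 m and horizontal distance between pin and slot below 0.009 m and horizontal distance between wheel_hole and slot below 0.008 m and angle between pin's own z axis and vertical below 0.2 rad and velocity of joint wheel between -0.1 and 0.1 rad/s and linear speed of pin below 0.02 m/s); the robot touches nothing.
It fails at once if the pin and the wheel press or knock on each other with more than 15 N (contact force between pin and spindle above 15 N).
It fails at once if the robot itself touches the wheel with more than 3 N (contact force between any of the arm, the fingers and spindle above 3 N).
It fails at once if a spool, the glue bottle or the cup is moved more than 20 mm (distance of any of spool_a, spool_b, glue, cup from where it was at the start of the episode above 0.02 m).
It also fails if it takes over 64 s, if anything falls off the work surface, if the arm or the gripper's body presses on something with over 40 N, if the wrist force passes 120 N, or if a joint passes its speed limit or range.

## Robot

A 6-joint arm with a two-finger parallel gripper is mounted at the origin on the work surface. World frame = base frame: x ahead of the robot, y to its left, z up, the work surface at z = 0. Lengths are in m, angles in rad, forces in N, time in s.
With the tool pointing down it reaches from about 0.275 to 0.825 m from the base axis. Payload 4.9 kg.
Tool frame: the origin (TCP) lies on the centre line of the jaws, within the pads' length; the fingertips stand 8 mm ahead of it and the grasp point (between the pads) lies 11 mm behind it; z points along the fingers, y is the line along which they close (so a half turn about z gives the same grasp; the last joint's range is limited). The gripper opens to 85 mm and grips with 20 to 120 N. Pads are 22 mm wide; open, the fingers measure 114 mm over their backs; the gripper's body (76 mm by 85 mm) begins 54 mm behind the grasp point. The pads swing forward as they close: fully open they stand 13 mm farther back than shut.
Start: joints at [-1.388, 0.326, -0.193, 1.052, 0, 1.437], TCP at [0.171, -0.523, 0.239] pointing down, gripper open.
Joint ranges: [-2.65, 2.65], [-0.97, 1.79], [-1.3, 1.35], [-1.93, 2.1], [-1.47, 1.37], [-3.14, 3.14]. Speed limits (rad/s): [2.57, 2.57, 3.14, 3.14, 3.14, 3.14].

## Interface

Orientations are given as a unit quaternion [x, y, z, w].
In Python, from bench import readout, imaging, hand_in gives the robot as it stands.
- The arm moves only by the shell command python3 -m jog 'ROWS'. ROWS is JSON, a list of rows, each a list of 3 entries, a list of its own where there are three numbers: the shift along the tool's x, y, z in mm, then the turn, a rotation vector about the tool's x, y, z in degrees, then the finger opening in mm, from 0 to 85.4. A call has 1 to 5 rows; each row is the pose to reach, as a shift and turn from the pose commanded when the call began, along the tool's axes at that moment; what a row does not reach only later rows make up. A row lasts 1/10 s, in which the tool goes at most 50 mm and 8.59 degrees, less where a joint would pass 70% of its speed; a pose out of reach is approached as far as the arm can. A call with a gripper value outside its range is refused whole. The fingers move at their own pace and stop on an object; the grip force is fixed at half the most. Time passes only in rows, so rows that repeat a pose let the fingers close. It gives the time, the measured TCP pose, the force, the opening and the grip force at its end, in the units of the state.
- readout.get_state(): the state, without advancing time (a new reading comes with each control period).
- imaging.camera(name): name is "scene" or "top"; returns the picture (384x512x3 uint8, red, green, blue); there is no depth.
- imaging.camera_model(name): a dict with "intrinsics" (3x3 intrinsics, pixels), "T" (4x4, takes a point from camera to world coordinates). Camera axes: x right, y down, z forward; pixel columns grow to the right and rows downward; lengths in m; the calibration is good to about 2 mm. A picture is of the moment at which its call begins. camera_model takes no time and is no camera call.
- hand_in(): hands the job in; it is judged then, once.
The state is a dict: "time_s": time; "qpos": joint angles; "joint_vel": joint speeds; "effort": joint torques, N m; "tcp_pos": TCP position; "tool_rot": TCP orientation; "wrist_force": force on the tool from outside, world axes, zero at the start; "torque": the same for the moment, N m; "opening": finger opening in m; "grasp_force": force on a finger pad.
Only numpy, scipy, OpenCV 4.12 (cv2) and the standard library are available. Lean on these libraries where they do the work, as an engineer would, in place of code of your own. Each camera call takes 0.05 s, during which the arm holds its last target. There are 200 camera calls.

## Working session

There is one attempt and no reset: what is moved stays moved. The work goes in short steps, Python scripts to look and compute and a shell command to move; the robot and the scene stay as the last step left them, time stands still between calls to the robot, and variables do not carry over. Pictures are saved under pics/ and viewed, at most 10 in all, crops included, and the job is handed in when it is done.

```bash
ls; mkdir -p pics; python3 - <<'E'
from bench import readout, imaging
import cv2,numpy as np
for n in("scene","top"):
    cv2.imwrite(f"pics/{n}0.png",imaging.camera(n)[:,:,::-1]); m=imaging.camera_model(n); print(n,np.round(m["intrinsics"],1).tolist(),np.round(m["T"],3).tolist())
print(readout.get_state())
E
```

```text
pics
scene [[439.3, 0.0, 255.7], [0.0, 439.3, 189.8], [0.0, 0.0, 1.0]] [[-0.313, 0.714, -0.626, 1.117], [0.95, 0.238, -0.204, 0.103], [0.003, -0.658, -0.753, 0.76], [0.0, 0.0, 0.0, 1.0]]
top [[416.3, 0.0, 249.2], [0.0, 416.3, 191.0], [0.0, 0.0, 1.0]] [[-0.025, -0.98, 0.196, 0.331], [-0.999, 0.029, 0.019, -0.097], [-0.025, -0.196, -0.98, 1.08], [0.0, 0.0, 0.0, 1.0]]
{'time_s': 0.1, 'qpos': array([-1.38824635e+00,  3.26865783e-01, -1.93449596e-01,  1.05201658e+00,
        4.11809847e-06,  1.43657494e+00]), 'joint_vel': array([ 0.00103781, -0.00196037,  0.00378807,  0.0007129 ,  0.00044761,
        0.00036209]), 'effort': array([ 1.54915415e-03, -4.44238365e+01,  2.63039535e+01,  7.97717687e-03,
       -5.81209952e-05,  6.71935126e-06]), 'tcp_pos': array([ 0.17123509, -0.52214274,  0.23859532]), 'tool_rot': array([ 9.87482896e-01,  1.57724254e-01, -1.64934654e-05, -7.67640983e-04]), 'wrist_force': array([-0.09358376,  0.41537333,  0.53368789]), 'torque': array([ 0.01815357, -0.01498021, -0.01549559]), 'grasp_force': 0.0, 'opening': 0.08496869809324346}
```

```bash
python3 -m jog --help 2>&1 | head -20
```

```text
invalid input: not JSON, or not a number
```

View pics/scene0.png

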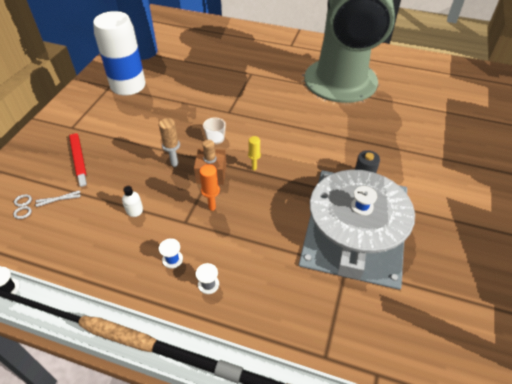

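View pics/top0.png

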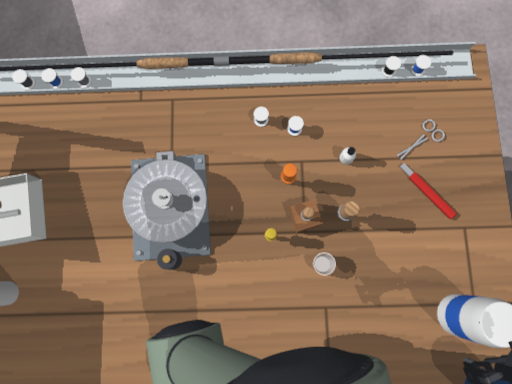

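The scene view shows the wheel near (362,210), the slot end near (352,258), and the cork pin in its block near (209,155). In the top view the wheel is near (166,200), the slot near (165,157), and the rest with the pin near (307,213). The larger cork look-alike is near (348,210). I'll zoom in once for exact pixels.

```bash
python3 - <<'E'
import cv2,numpy as np
s=cv2.imread("pics/scene0.png");t=cv2.imread("pics/top0.png")
def c(im,x,y,w,h,k): return cv2.resize(im[y:y+h,x:x+w],(w*k,h*k),interpolation=cv2.INTER_CUBIC)
a=np.hstack([c(s,295,150,130,100,3),c(t,115,145,130,100,3)]); 
b=np.hstack([c(s,180,125,78,58,5),c(t,275,185,78,58,5)])
cv2.imwrite("pics/crop1.png",np.vstack([a,b[:290]]))
E
```

```text
(no output)
```

View pics/crop1.png

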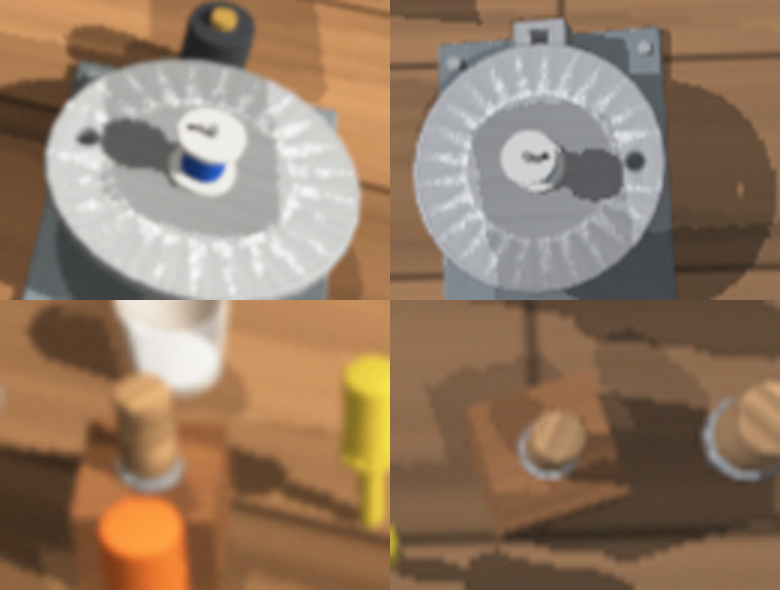

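The crop gives the hole at scene (324,195) and top (197,198), with the pin's cork top at scene (208,141) and top (308,212). Now I'll triangulate and fit the wheel.

```bash
cat > h.py <<'E'
import numpy as np,cv2
from bench import imaging
M={n:imaging.camera_model(n) for n in("scene","top")}
def ray(n,p):
    m=M[n];T=np.array(m["T"]);d=T[:3,:3]@np.linalg.solve(np.array(m["intrinsics"]),[p[0],p[1],1]);return T[:3,3],d/np.linalg.norm(d)
def tri(ps,pt):
    (a,d),(b,e)=ray("scene",ps),ray("top",pt)
    s=np.linalg.lstsq(np.c_[d,-e],b-a,rcond=None)[0];P,Q=a+s[0]*d,b+s[1]*e
    return (P+Q)/2,np.linalg.norm(P-Q)
def onz(n,p,z):
    a,d=ray(n,p);return a+d*(z-a[2])/d[2]
def proj(n,P):
    m=M[n];T=np.array(m["T"]);q=np.linalg.inv(T)@np.r_[P,1];u=np.array(m["intrinsics"])@q[:3];return u[:2]/u[2]
E
python3 - <<'E'
from h import *
np.set_printoptions(precision=4,suppress=True)
print("cork top",*tri((208.2,141.0),(308.4,212.4)))
print("collar",*tri((210,159),(306.8,215)))
print("hole",*tri((324.3,195.3),(196.7,198.3)))
# wheel rim points (z .068) circle fit from crop estimates
for n,off,k in(("scene",(295,150),0),("top",(115-130,145),0)):
    im=cv2.imread(f"pics/{n}0.png");hsv=cv2.cvtColor(im,cv2.COLOR_BGR2HSV)
    c0=proj(n,np.array(onz("top",(165,201),.068)))
    pts=[]
    P0=onz("top",(165,201),.068)
    g=cv2.cvtColor(im,cv2.COLOR_BGR2GRAY).astype(np.float32)
    r=np.arange(.090,.118,.0005)
    for th in np.radians(np.arange(0,360,3)):
        q=np.array([proj(n,P0+[x*np.cos(th),x*np.sin(th),0]) for x in r],np.float32)
        v=cv2.remap(g,q[:,:1],q[:,1:],cv2.INTER_LINEAR).ravel()
        d=v[8:]-v[:-8];i=d.argmin()
        if d[i]<-35: pts.append(P0[:2]+(r[i+4])*np.array([np.cos(th),np.sin(th)]))
    pts=np.array(pts)
    for _ in range(6):
        A=np.c_[2*pts,np.ones(len(pts))];s=np.linalg.lstsq(A,(pts**2).sum(1),rcond=None)[0]
        R=np.sqrt(s[2]+s[0]**2+s[1]**2);e=abs(np.linalg.norm(pts-s[:2],axis=1)-R);pts=pts[e<max(2*np.median(e),.0012)]
    print(n,"wheel centre",s[:2],"R",R,len(pts),np.median(e))
px=lambda x,y:(115+(x-390)/3,145+y/3)
print("slot end", onz("top",px(540,37),.045),"block corners",onz("top",px(514,23),.045),onz("top",px(566,18),.045))
print("bolts",onz("top",px(455,65),.010),onz("top",px(645,47),.010),onz("scene",(310,261),.01),onz("scene",(396,280),.01))
for n,p in(("scene",(352,258)),): print("slot scene",onz(n,p,.045))
s=cv2.imread("pics/scene0.png");t=cv2.imread("pics/top0.png")
a=cv2.resize(s[235:285,300:410],None,fx=7,fy=6,interpolation=cv2.INTER_CUBIC)[:300,:770]
b=cv2.resize(t[145:185,125:220],None,fx=7.5,fy=7.5,interpolation=cv2.INTER_CUBIC)[:300]
o=np.zeros((600,770,3),np.uint8);o[:300]=a;o[300:300+b.shape[0],:b.shape[1]]=b;cv2.imwrite("pics/crop2.png",o)
E
```

```text
cork top [ 0.4711 -0.2168  0.1049] 0.0018504886181817844
collar [ 0.4721 -0.218   0.0503] 0.0007128288784805559
hole [0.5178 0.0541 0.0741] 0.0027693241171690627
scene wheel centre [0.5177 0.1336] R 0.1048332956904181 89 0.0002744748223954402
top wheel centre [0.5177 0.135 ] R 0.1041966035604884 96 0.000315010267565613
slot end [0.6338 0.1395 0.045 ] block corners [0.6471 0.1623 0.045 ] [0.6501 0.1171 0.045 ]
bolts [0.6205 0.2232 0.01  ] [0.6318 0.0535 0.01  ] [0.6387 0.0611 0.01  ] [0.628  0.2283 0.01  ]
slot scene [0.6293 0.1374 0.045 ]
```

View pics/crop2.png

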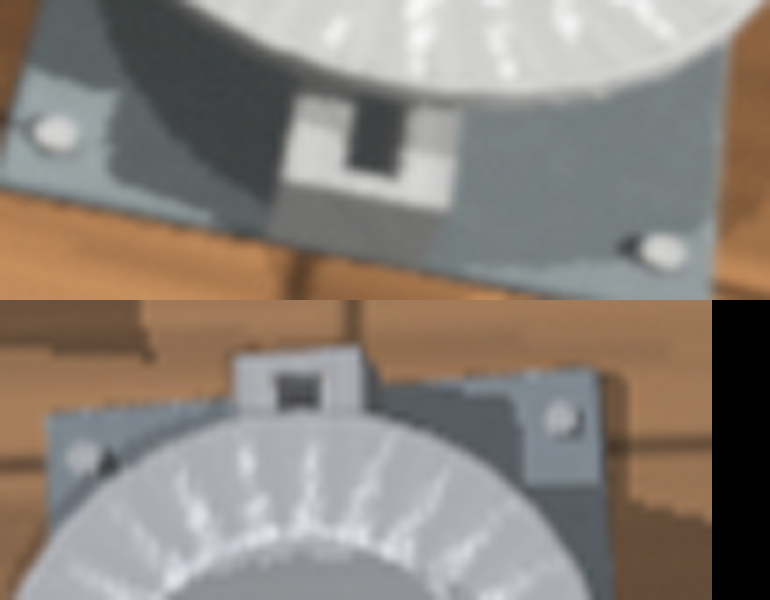

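This crop shows the slot's outer end, midpoint near scene (353.6,263.8) and top (164.9,154.9), plus both plate bolts. I'll get the yaw and the slot point from these.

```bash
python3 - <<'E'
from h import *
np.set_printoptions(precision=4,suppress=True)
C=np.array([.5177,.1343])
def rep(k,p):
    d=p[:2]-C;print(k,p,"r %.4f yaw %.2f"%(np.hypot(*d),np.degrees(np.arctan2(d[1],d[0]))))
rep("slot end s",onz("scene",(353.6,263.8),.045));rep("slot end t",onz("top",(164.9,154.9),.045))
for n,a,b in(("scene",(364.3,270),(340.4,265.3)),("top",(156.2,151.9),(173.3,151.0))):
    A,B=onz(n,a,.045),onz(n,b,.045);d=A-B;rep("block mid "+n,(A+B)/2);print("  edge yaw %.2f len %.4f"%(np.degrees(np.arctan2(-d[0],d[1])),np.linalg.norm(d)))
for n,a,b in(("scene",(394.6,276.7),(307.9,257)),("top",(136.2,165.9),(199.9,160.7))):
    A,B=onz(n,a,.01),onz(n,b,.01);d=A-B;rep("bolt mid "+n,(A+B)/2);print("  edge yaw %.2f len %.4f"%(np.degrees(np.arctan2(-d[0],d[1])),np.linalg.norm(d)))
from bench import readout
from scipy.spatial.transform import Rotation as R
s=readout.get_state();r=R.from_quat(s["tool_rot"])
print(s["time_s"],r.as_matrix());print("shift mm to above pin z.20",1e3*r.inv().apply(np.array([.4716,-.2174,.20])-s["tcp_pos"]))
E
```

```text
slot end s [0.6411 0.1425 0.045 ] r 0.1236 yaw 3.82
slot end t [0.6403 0.1399 0.045 ] r 0.1227 yaw 2.60
block mid scene [0.6501 0.1417 0.045 ] r 0.1326 yaw 3.19
  edge yaw 5.22 len 0.0445
block mid top [0.6496 0.1404 0.045 ] r 0.1321 yaw 2.65
  edge yaw 1.29 len 0.0446
bolt mid scene [0.6262 0.1399 0.01  ] r 0.1087 yaw 2.94
  edge yaw 3.17 len 0.1703
bolt mid top [0.6272 0.1391 0.01  ] r 0.1096 yaw 2.52
  edge yaw 3.02 len 0.1710
0.1 [[ 0.9502  0.3115 -0.0003]
 [ 0.3115 -0.9502  0.0015]
 [ 0.0002 -0.0015 -1.    ]]
shift mm to above pin z.20 [ 380.3399 -195.9579   38.9732]
```

The winder axis is near (0.518, 0.134) with yaw about 3°, so the slot point is near (0.5956, 0.1384). The pin is near (0.4716, -0.2174), with its cork top measured at 0.105 m against 0.101 m in the text. Moving over the pin.

```bash
python3 -m jog '[[[15,-45,0],[0,0,0],50],[[30,-90,0],[0,0,0],50],[[47,-142,0],[0,0,0],50],[[92,-150,0],[0,0,0],50],[[137,-158,0],[0,0,0],50]]'; python3 -m jog '[[[49,-8,0],[0,0,0],50],[[98,-16,0],[0,0,0],50],[[147,-24,0],[0,0,0],50],[[196,-32,0],[0,0,0],50],[[243,-38,0],[0,0,0],50]]'; python3 -m jog '[[[0,0,30],[0,0,0],50],[[0,0,30],[0,0,0],50],[[0,0,30],[0,0,0],50]]'
python3 - <<'E'
from h import *
from bench import readout
from scipy.spatial.transform import Rotation as R
s=readout.get_state();r=R.from_quat(s["tool_rot"])
a=imaging.camera("scene")[:,:,::-1];b=imaging.camera("top")[:,:,::-1]
o=np.hstack([cv2.resize(a[60:240,120:320],(400,360)),cv2.resize(b[110:290,220:420],(400,360))]);cv2.imwrite("pics/g1.png",o)
print(s["opening"],s["tcp_pos"],1e3*r.inv().apply(np.array([.4716,-.2174,.074])-s["tcp_pos"]),s["time_s"])
E
```

```text
time_s: 0.6
tcp_pos: [0.2521, -0.3277, 0.2392]
tool_rot: [0.988, 0.156, -0.0, -0.0]
wrist_force: [0.2, -1.2, 0.1]
opening: 0.0502
grasp_force: 0.0
time_s: 1.1
tcp_pos: [0.4729, -0.2163, 0.239]
tool_rot: [0.987, 0.158, -0.0, -0.0]
wrist_force: [0.5, -1.5, -0.4]
opening: 0.0499
grasp_force: 0.0
time_s: 1.4
tcp_pos: [0.4702, -0.2175, 0.2087]
tool_rot: [0.987, 0.158, -0.001, -0.001]
wrist_force: [-0.9, -0.5, -0.3]
opening: 0.0499
grasp_force: 0.0
0.049919938064269684 [ 0.4702196  -0.21746806  0.20873739] [  1.6120117   0.677455  134.7331343] 1.4
```

View pics/g1.png

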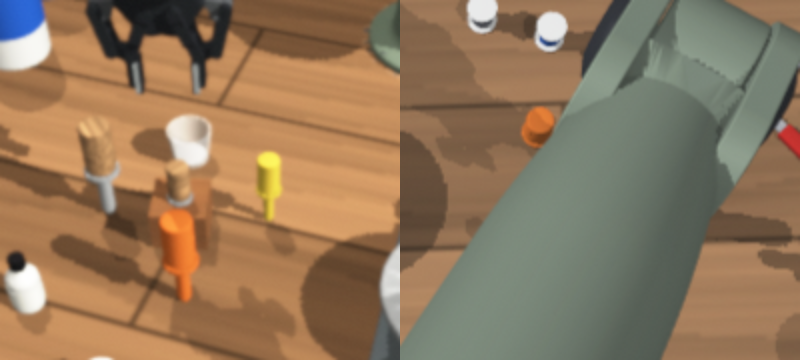

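The scene view shows the fingers above the pin, with the orange look-alike in front and the larger cork one to the left, both clear of the fingers. Descending.

```bash
python3 -m jog '[[[1,1,40],[0,0,0],50],[[1,1,80],[0,0,0],50],[[1,1,105],[0,0,0],50],[[1,1,122],[0,0,0],50],[[1,1,133],[0,0,0],50]]';python3 -m jog '[[[0,0,0],[0,0,0],50],[[0,0,0],[0,0,0],22],[[0,0,0],[0,0,0],22],[[0,0,0],[0,0,0],22],[[0,0,0],[0,0,0],22]]'
python3 - <<'E'
from h import *
a=imaging.camera("scene")[:,:,::-1];cv2.imwrite("pics/g2.png",cv2.resize(a[90:220,140:290],(600,520)))
E
```

```text
time_s: 2.0
tcp_pos: [0.472, -0.2194, 0.076]
tool_rot: [0.988, 0.157, -0.0, -0.0]
wrist_force: [-0.0, 0.1, 0.6]
opening: 0.05
grasp_force: 0.0
time_s: 2.5
tcp_pos: [0.4733, -0.2189, 0.0777]
tool_rot: [0.987, 0.158, 0.001, 0.001]
wrist_force: [-1.1, 2.2, 6.7]
opening: 0.0244
grasp_force: 58.6
```

View pics/g2.png

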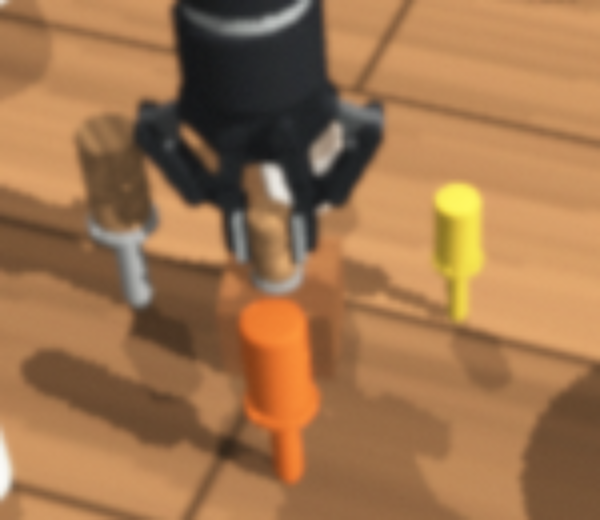

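The jaws hold the cork handle upright, with a 24 mm opening and 59 N grip. Lifting, then carrying it to the wheel.

```bash
python3 -m jog '[[[0,0,-20],[0,0,0],22],[[0,0,-50],[0,0,0],22],[[0,0,-80],[0,0,0],22],[[0,0,-120],[0,0,0],22],[[0,0,-165],[0,0,0],22]]';python3 -m jog '[[[20,-26,0],[0,0,-3],22],[[50,-65,0],[0,0,-6],22],[[80,-105,0],[0,0,-9],22],[[110,-144,0],[0,0,-12],22],[[138,-183,0],[0,0,-15],22]]'
python3 - <<'E'
from h import *
from bench import readout
from scipy.spatial.transform import Rotation as R
s=readout.get_state();r=R.from_quat(s["tool_rot"]);print(np.round(r.as_matrix(),3).tolist())
print(1e3*r.inv().apply(np.array([.5956,.1384,.17])-s["tcp_pos"]))
E
```

```text
time_s: 3.05
tcp_pos: [0.4721, -0.2184, 0.2427]
tool_rot: [0.987, 0.158, -0.0, -0.0]
wrist_force: [1.1, -1.2, -1.1]
opening: 0.0245
grasp_force: 58.9
time_s: 3.55
tcp_pos: [0.5475, -0.0, 0.2421]
tool_rot: [0.958, 0.286, 0.001, 0.001]
wrist_force: [1.3, -0.5, -0.6]
opening: 0.0247
grasp_force: 59.0
[[0.836, 0.549, 0.002], [0.549, -0.836, -0.001], [0.001, 0.002, -1.0]]
[116.02173842 -89.45989291  72.1311794 ]
```

The yaw turned the wrong way, so I'll reverse it with +30°.

```bash
python3 -m jog '[[[29,-22,0],[0,0,6],22],[[58,-45,0],[0,0,12],22],[[87,-67,0],[0,0,18],22],[[106,-82,0],[0,0,24],22],[[116,-89,0],[0,0,30],22]]';python3 -m jog '[[[0,0,35],[0,0,0],22],[[0,0,62],[0,0,0],22],[[0,0,72],[0,0,0],22],[[0,0,72],[0,0,0],22],[[0,0,72],[0,0,0],22]]'
python3 - <<'E'
from h import *
from bench import readout
from scipy.spatial.transform import Rotation as R
s=readout.get_state();r=R.from_quat(s["tool_rot"]);print(np.round(r.as_matrix(),3).tolist())
t=s["tcp_pos"];print(1e3*r.inv().apply(np.array([.5956,.1384,.17])-t))
a=imaging.camera("scene")[:,:,::-1].copy();b=imaging.camera("top")[:,:,::-1]
cv2.imwrite("pics/sc3.png",a);cv2.imwrite("pics/tp3.png",b)
n=t-[0,0,.0727];print("pred nose",proj("scene",n),"slot@nose z",proj("scene",[.5956,.1384,n[2]]),"collar",proj("scene",n+[0,0,.049]),"top",proj("top",n))
o=np.hstack([cv2.resize(a[130:270,290:430],(420,420)),cv2.resize(b[130:270,100:225],(375,420))]);cv2.imwrite("pics/g3.png",o)
E
```

```text
time_s: 4.05
tcp_pos: [0.5966, 0.1265, 0.2417]
tool_rot: [0.999, 0.041, 0.0, -0.006]
wrist_force: [0.2, -0.3, -1.2]
opening: 0.0243
grasp_force: 58.9
time_s: 4.55
tcp_pos: [0.5969, 0.1234, 0.1705]
tool_rot: [0.999, 0.039, 0.001, -0.005]
wrist_force: [0.3, 0.4, 0.4]
opening: 0.0241
grasp_force: 58.9
[[0.997, 0.078, 0.001], [0.078, -0.997, 0.011], [0.001, -0.011, -1.0]]
[ -0.13669523 -15.08791923   0.70327058]
pred nose [352.33957868 226.57853295] slot@nose z [360.49561113 228.09885861] collar [356.98002997 210.2276332 ] top [166.52657087 165.70307589]
```

View pics/g3.png

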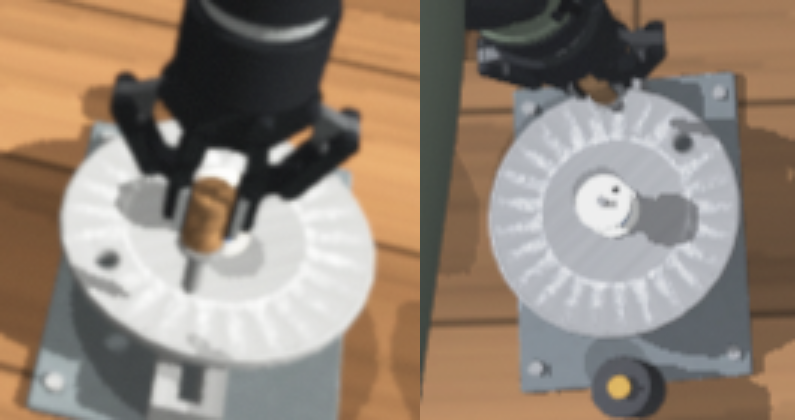

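The top view shows the pin over the wheel near the slot side. In the scene view the nose is at about (353.3,226) against a predicted (352.3,226.6), so the grasp agrees with the kinematics. It still has to go 15 mm in y.

```bash
python3 -m jog '[[[0,-8,0],[-0.6,0,0],22],[[0,-15,8],[-0.6,0,0],22],[[0,-15,16],[-0.6,0,0],22],[[0,-15,20],[-0.6,0,0],22],[[0,-15,20],[-0.6,0,0],22]]'
cat >> h.py <<'E'
C=np.array([.5177,.1343]);YAW=np.radians(3.0)
from bench import readout
def hole(z=.068,n="scene"):
    im=imaging.camera(n);g=cv2.cvtColor(im,cv2.COLOR_RGB2GRAY).astype(np.float32)
    def val(P):
        q=np.array([proj(n,p) for p in P],np.float32);return cv2.remap(g,q[:,:1],q[:,1:],cv2.INTER_LINEAR).mean()
    best=[]
    o=[(a,b) for a in(-4,0,4) for b in(-4,0,4)];k=[(13*np.cos(t),13*np.sin(t)) for t in np.arange(0,6.28,.52)]
    for th in np.arange(-180,180,3.):
        c=C+.078*np.array([np.cos(YAW+np.radians(th)),np.sin(YAW+np.radians(th))])
        f=lambda L:[np.r_[c+1e-3*np.array(l),z] for l in L]
        i,r=val(f(o)),val(f(k));best.append((r-i,th,i))
    best.sort(reverse=True);s=readout.get_state()
    print("t%.2f"%s["time_s"],n,[(int(a),int(b),int(c)) for a,b,c in best[:4]],"tcp",np.round(s["tcp_pos"]*1e3,1),"f",np.round(s["wrist_force"],1));return im
E
python3 - <<'E'
from h import *
from scipy.spatial.transform import Rotation as R
im=hole();im2=hole(n="top");hole()
s=readout.get_state();r=R.from_quat(s["tool_rot"]);t=s["tcp_pos"];m=r.as_matrix();print(np.round(m[:,2],4),m[1,0])
n=t+m[:,2]*.0727;print("nose",n,"err tool mm",1e3*r.inv().apply(np.array([.5956,.1384,.069])-n),"px",proj("scene",n),proj("scene",[.5956,.1384,n[2]]))
o=np.vstack([cv2.resize(im[190:270,300:420],(660,440),interpolation=cv2.INTER_CUBIC)])
cv2.imwrite("pics/g4.png",o[:,:,::-1])
E
```

```text
time_s: 5.15
tcp_pos: [0.5949, 0.1304, 0.1482]
tool_rot: [0.999, 0.046, -0.001, -0.003]
wrist_force: [0.2, 0.0, -0.7]
opening: 0.0248
grasp_force: 58.9
t5.20 scene [(84, 45, 141), (67, 48, 154), (62, -129, 36), (62, 42, 160)] tcp [595.3 130.4 148.7] f [-0.6 -0.1 -0.7]
t5.25 top [(51, 54, 128), (49, -21, 128), (48, -24, 131), (45, -27, 131)] tcp [595.6 130.4 149.1] f [-0.4 -0.6 -0.4]
t5.30 scene [(81, 63, 143), (72, 60, 152), (60, -129, 39), (57, -159, 48)] tcp [595.8 130.4 149.4] f [-0.2 -0.1  0.2]
[-8.0e-04  6.7e-03 -1.0e+00] 0.0914983757042706
nose [0.59578053 0.1309191  0.0767513 ] err tool mm [ 0.50592859 -7.41330805  7.80166408] px [354.52396577 233.7364896 ] [358.46403299 234.68082988]
```

View pics/g4.png

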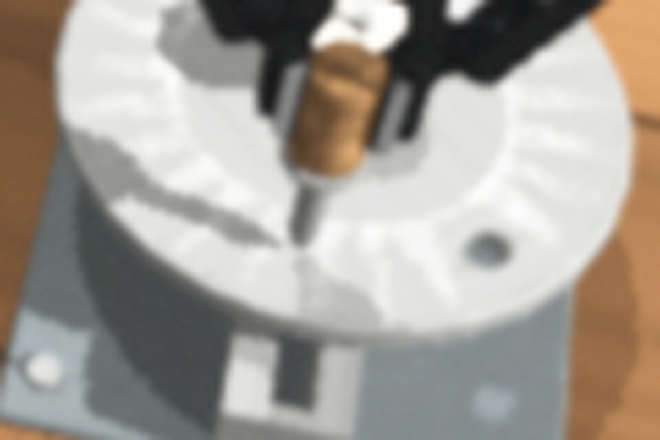

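The hole is at crop (490,250), which matches the detector at about 45°. The nose is at (354.5,234), matching the prediction. The y shift came up short, so I'll check the joints.

```bash
python3 -m jog '[[[0,0,0],[0,0,0],22]]'; python3 - <<'E'
from h import *
s=readout.get_state();print(np.round(s["qpos"],3),np.round(s["joint_vel"],3),s["tcp_pos"],s["tool_rot"])
E
```

```text
time_s: 5.4
tcp_pos: [0.596, 0.1304, 0.1497]
tool_rot: [0.999, 0.046, -0.0, -0.003]
wrist_force: [0.3, 0.4, -0.4]
opening: 0.0245
grasp_force: 58.9
[ 0.091  0.504 -0.158  0.909  0.007  3.141] [ 0.001 -0.002 -0.    -0.001  0.001 -0.   ] [0.59596177 0.13043301 0.14966043] [ 9.98947147e-01  4.57473695e-02 -4.47963808e-05 -3.43125866e-03]
```

Joint 6 is at its limit of 3.14. I'll yaw back 15° and re-aim.

```bash
python3 -m jog '[[[0,0,0],[0,0,-7.5],22],[[0,0,0],[0,0,-15],22],[[0,0,0],[0,0,-15],22],[[0,0,0],[0,0,-15],22]]'; cat >> h.py <<'E'
def where(tz=.069):
    from scipy.spatial.transform import Rotation as R
    s=readout.get_state();r=R.from_quat(s["tool_rot"]);t=s["tcp_pos"];m=r.as_matrix();n=t+m[:,2]*.0727
    print("nose",n,"toolz",np.round(m[:,2],4),"err tool mm",1e3*r.inv().apply(np.array([.5956,.1384,tz])-n),"q6",s["qpos"][5])
E
python3 -c "
from h import *
where()"
```

```text
time_s: 5.8
tcp_pos: [0.5959, 0.1304, 0.1497]
tool_rot: [0.985, 0.174, 0.0, -0.003]
wrist_force: [1.5, -0.3, -0.7]
opening: 0.0247
grasp_force: 58.9
nose [0.59587304 0.13093285 0.07695279] toolz [-4.0e-04  6.8e-03 -1.0e+00] err tool mm [ 2.2930671  -7.05449262  8.00348738] q6 2.8821246144527226
```

```bash
python3 -m jog '[[[2.4,-7.5,2],[-0.4,-0.1,0],22],[[2.4,-7.5,5],[-0.4,-0.1,0],22],[[2.4,-7.5,6],[-0.4,-0.1,0],22],[[2.4,-7.5,6],[-0.4,-0.1,0],22]]'; python3 -c "
from h import *
where()
hole()
hole()"
```

```text
time_s: 6.2
tcp_pos: [0.5951, 0.1385, 0.1431]
tool_rot: [0.984, 0.176, -0.0, 0.0]
wrist_force: [0.2, -0.4, 0.0]
opening: 0.0243
grasp_force: 58.9
nose [0.59502746 0.13849198 0.07038073] toolz [-7.e-04 -5.e-04 -1.e+00] err tool mm [0.50652431 0.28411591 1.38036153] q6 2.8963398535633473
t6.25 scene [(65, 123, 43), (58, -132, 75), (51, -30, 165), (51, 120, 80)] tcp [595.2 138.4 143.3] f [ 1.1  0.2 -0.5]
t6.30 scene [(66, -129, 74), (63, 123, 47), (59, -132, 55), (48, -159, 34)] tcp [595.4 138.4 143.4] f [-0.3  0.  -0.8]
```

The nose is centred and about 2.5 mm above the wheel. I'll wait for the hole to pass the slot at about 7.0 s, then press.

```bash
python3 -m jog '[[[0.5,0,0],[0,0,0],22],[[0.5,0,0],[0,0,0],22],[[0.5,0,0],[0,0,0],22],[[0.5,0,0],[0,0,0],22]]' >/dev/null; python3 -c "
from h import *
hole()";  python3 -m jog '[[[0,0,0],[0,0,0],22],[[0,0,0],[0,0,0],22]]'; python3 -c "
from h import *
hole()"
```

```text
t6.75 scene [(76, -51, 118), (64, 123, 42), (56, 120, 76), (54, -132, 74)] tcp [595.9 138.5 143.6] f [ 0.8 -0.1 -0.3]
time_s: 6.95
tcp_pos: [0.5959, 0.1386, 0.1435]
tool_rot: [0.984, 0.176, -0.0, 0.0]
wrist_force: [-0.8, -0.3, -2.1]
opening: 0.0246
grasp_force: 58.9
t7.00 scene [(86, -12, 113), (80, -9, 112), (66, -15, 133), (65, 123, 41)] tcp [595.9 138.6 143.5] f [ 0.4 -0.8 -0.7]
```

```bash
python3 -m jog '[[[0,0,1.5],[0,0,0],22],[[0,0,3],[0,0,0],22],[[0,0,4.5],[0,0,0],22],[[0,0,6],[0,0,0],22],[[0,0,7],[0,0,0],22]]'; python3 -c "
from h import *
hole()
where()";  python3 -m jog '[[[0,0,0],[0,0,0],22]]'; python3 -c "
from h import *
hole();hole(n='top')"
```

```text
time_s: 7.5
tcp_pos: [0.596, 0.1389, 0.1366]
tool_rot: [0.984, 0.176, 0.0, -0.0]
wrist_force: [-0.7, 1.4, 1.6]
opening: 0.0243
grasp_force: 59.4
t7.55 scene [(78, 69, 146), (76, 72, 147), (66, -3, 134), (62, 120, 48)] tcp [595.9 138.8 136.4] f [-0.   1.5  0.6]
nose [0.59595303 0.13884682 0.0637493 ] toolz [ 2.e-04  2.e-04 -1.e+00] err tool mm [-0.48465996  0.29648461 -5.25084047] q6 2.8961987886168976
time_s: 7.65
tcp_pos: [0.5959, 0.1387, 0.1366]
tool_rot: [0.984, 0.176, 0.0, 0.0]
wrist_force: [-0.1, 1.5, 2.1]
opening: 0.0246
grasp_force: 59.3
t7.70 scene [(84, 81, 143), (80, 84, 144), (67, 120, 51), (66, -3, 136)] tcp [596.  138.7 136.6] f [-1.1  1.2  3. ]
t7.75 top [(58, 87, 124), (54, 90, 127), (43, -33, 130), (39, 84, 140)] tcp [596.  138.7 136.6] f [-0.3  1.7  1.5]
```

The wheel is slowing, at about 1.3 rad/s. I'll keep holding and watch it.

```bash
for i in 1 2 3; do python3 -m jog '[[[0,0,0],[0,0,0],22]]' >/dev/null; python3 -c "
from h import *
hole();hole(n='top')"; done
```

```text
t7.90 scene [(81, 93, 147), (74, 96, 150), (67, 120, 50), (66, 0, 144)] tcp [595.9 138.6 136.6] f [0.9 0.4 1.4]
t7.95 top [(61, 99, 122), (51, 96, 130), (43, 102, 133), (42, -24, 136)] tcp [595.9 138.6 136.6] f [-0.4  1.3  1.7]
t8.10 scene [(71, 102, 148), (70, -3, 135), (63, 120, 50), (57, 0, 146)] tcp [595.9 138.6 136.6] f [0.5 1.5 1.5]
t8.15 top [(59, 105, 124), (57, 108, 125), (40, -30, 133), (40, -15, 138)] tcp [595.9 138.6 136.5] f [0.4 1.2 1.9]
t8.30 scene [(63, 0, 145), (58, -3, 143), (47, 117, 69), (46, 120, 48)] tcp [595.9 138.6 136.5] f [-0.3  1.4  2.3]
t8.35 top [(61, 111, 122), (57, 114, 125), (41, 108, 139), (38, -12, 138)] tcp [595.9 138.6 136.5] f [-0.1  2.3  1.1]
```

```bash
for i in 1 2 3; do python3 -m jog '[[[0,0,0],[0,0,0],22],[[0,0,0],[0,0,0],22],[[0,0,0],[0,0,0],22],[[0,0,0],[0,0,0],22]]' >/dev/null; python3 -c "
from h import *
hole(n='top')"; done
```

```text
t8.80 top [(60, 123, 122), (59, 120, 124), (39, -15, 137), (38, 126, 140)] tcp [595.8 138.6 136.5] f [0.1 1.4 1.5]
t9.25 top [(63, 129, 120), (54, 132, 127), (49, 126, 133), (39, -33, 132)] tcp [595.9 138.6 136.5] f [-0.2  1.5  0.8]
t9.70 top [(62, 138, 121), (57, 135, 123), (40, -15, 137), (39, -30, 132)] tcp [595.8 138.6 136.5] f [0.  1.2 1.4]
```

Creeping steadily at about 0.3 rad/s, with about 220° to go. I'll let it creep.

```bash
for k in 1 2 3 4; do for i in 1 2 3 4; do python3 -m jog '[[[0,0,0],[0,0,0],22],[[0,0,0],[0,0,0],22],[[0,0,0],[0,0,0],22],[[0,0,0],[0,0,0],22],[[0,0,0],[0,0,0],22]]' >/dev/null; done; python3 -c "
from h import *
hole(n='top')"; done
```

```text
t11.75 top [(79, 171, 105), (74, 168, 109), (51, 174, 126), (41, 165, 136)] tcp [595.9 138.6 136.5] f [0.4 1.2 2.2]
t13.80 top [(98, -159, 87), (87, -156, 94), (63, -162, 113), (42, -33, 130)] tcp [595.8 138.6 136.5] f [-0.2  1.7  2. ]
t15.85 top [(99, -126, 85), (88, -129, 93), (63, -123, 113), (41, -33, 129)] tcp [595.9 138.6 136.5] f [-0.2  1.3  1.6]
t17.90 top [(82, -96, 85), (75, -99, 90), (49, -93, 115), (41, -18, 136)] tcp [595.9 138.6 136.5] f [-0.3  0.3  1.4]
```

```bash
for i in 1 2 3 4 5 6 7 8; do python3 -m jog '[[[0,0,0],[0,0,0],22],[[0,0,0],[0,0,0],22],[[0,0,0],[0,0,0],22],[[0,0,0],[0,0,0],22],[[0,0,0],[0,0,0],22]]' >/dev/null; done; python3 -c "
from h import *
hole(n='top');hole()"
```

```text
t21.95 top [(69, -45, 81), (57, -42, 88), (42, -48, 105), (38, -39, 109)] tcp [595.9 138.6 136.5] f [0.  1.  1.6]
t22.00 scene [(67, -3, 133), (62, 120, 52), (58, -6, 145), (57, 0, 142)] tcp [595.9 138.6 136.5] f [-0.4  1.5  1.3]
```

```bash
for i in 1 2 3 4 5 6 7 8; do python3 -m jog '[[[0,0,0],[0,0,0],22],[[0,0,0],[0,0,0],22],[[0,0,0],[0,0,0],22],[[0,0,0],[0,0,0],22],[[0,0,0],[0,0,0],22]]' |grep -E "time|force|tcp" | tr '\n' ' ';echo; done; python3 -c "
from h import *
where()
a=hole();
cv2.imwrite('pics/g5.png',cv2.resize(a[190:270,300:420],(660,440),interpolation=cv2.INTER_CUBIC)[:,:,::-1])"
```

```text
time_s: 22.5 tcp_pos: [0.5959, 0.1386, 0.1365] wrist_force: [-0.5, 1.2, 1.4] grasp_force: 59.4 
time_s: 23.0 tcp_pos: [0.5959, 0.1386, 0.1365] wrist_force: [-0.1, 1.4, 1.5] grasp_force: 59.4 
time_s: 23.5 tcp_pos: [0.5959, 0.1386, 0.1365] wrist_force: [-0.1, 1.5, 1.6] grasp_force: 59.4 
time_s: 24.0 tcp_pos: [0.5958, 0.1386, 0.1365] wrist_force: [-0.3, 0.8, 2.0] grasp_force: 59.4 
time_s: 24.5 tcp_pos: [0.5959, 0.1386, 0.1365] wrist_force: [0.3, 1.5, 1.8] grasp_force: 59.4 
time_s: 25.0 tcp_pos: [0.5959, 0.1386, 0.1365] wrist_force: [-0.0, 0.9, 0.5] grasp_force: 59.4 
time_s: 25.5 tcp_pos: [0.5958, 0.139, 0.1364] wrist_force: [1.1, 1.0, -0.6] grasp_force: 59.4 
time_s: 26.0 tcp_pos: [0.5959, 0.1386, 0.1365] wrist_force: [-0.2, 1.2, -0.1] grasp_force: 59.5 
nose [0.59585285 0.13853052 0.06378652] toolz [-0.e+00 -4.e-04 -1.e+00] err tool mm [-0.28321213  0.03677614 -5.21342036] q6 2.8961642589128953
t26.05 scene [(64, 120, 50), (59, 0, 131), (57, 3, 132), (49, -21, 169)] tcp [595.9 138.6 136.5] f [-0.4  1.5 -1.3]
```

View pics/g5.png

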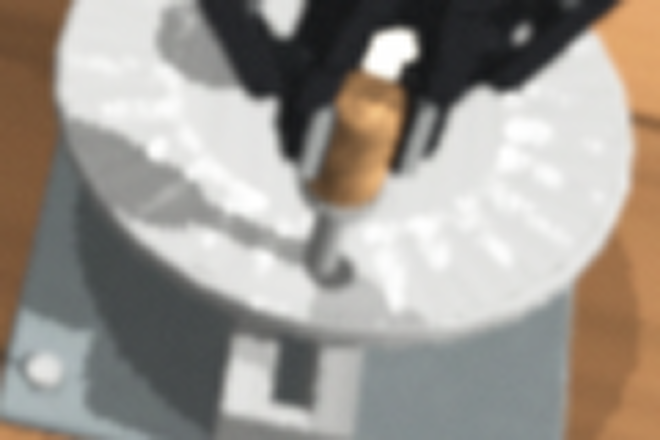

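Caught: the nose sits in the hole at crop (330,268), and the vertical force has dropped to zero while the sideways push remains. Feeding the pin down.

```bash
for i in 1; do python3 -m jog '[[[0,0,1],[0,0,0],22],[[0,0,2.5],[0,0,0],22],[[0,0,4],[0,0,0],22],[[0,0,6],[0,0,0],22],[[0,0,8],[0,0,0],22]]' |grep -E "time|force|tcp" | tr '\n' ' ';echo;  python3 -m jog '[[[0,0,2],[0,0,0],22],[[0,0,4],[0,0,0],22],[[0,0,6],[0,0,0],22],[[0,0,8],[0,0,0],22],[[0,0,10],[0,0,0],22]]' |grep -E "time|force|tcp" | tr '\n' ' ';echo; done
```

```text
time_s: 26.55 tcp_pos: [0.5961, 0.1386, 0.1284] wrist_force: [1.3, 1.4, -0.2] grasp_force: 59.5 
time_s: 27.05 tcp_pos: [0.5959, 0.1386, 0.1183] wrist_force: [0.7, 1.2, -0.1] grasp_force: 59.5
```

```bash
for i in 1 2 3; do python3 -m jog '[[[0,0,1],[0,0,0],22],[[0,0,2],[0,0,0],22],[[0,0,3],[0,0,0],22],[[0,0,4],[0,0,0],22],[[0,0,5],[0,0,0],22]]' |grep -E "time|force|tcp" | tr '\n' ' ';echo; done
```

```text
time_s: 27.55 tcp_pos: [0.5959, 0.1386, 0.1135] wrist_force: [0.5, 1.3, 0.9] grasp_force: 59.5 
time_s: 28.05 tcp_pos: [0.5959, 0.1386, 0.1084] wrist_force: [0.9, 1.8, 0.4] grasp_force: 59.5 
time_s: 28.55 tcp_pos: [0.5959, 0.1386, 0.1034] wrist_force: [-0.6, 0.6, 0.4] grasp_force: 59.5
```

The pin is entering the slot freely. The last stretch goes slowly.

```bash
python3 -m jog '[[[0,0,1],[0,0,0],22],[[0,0,2],[0,0,0],22],[[0,0,3],[0,0,0],22],[[0,0,4],[0,0,0],22],[[0,0,5],[0,0,0],22]]' |grep -E "time|force|tcp" | tr '\n' ' ';echo; for i in 1 2; do python3 -m jog '[[[0,0,0.5],[0,0,0],22],[[0,0,1],[0,0,0],22],[[0,0,1.5],[0,0,0],22],[[0,0,2],[0,0,0],22],[[0,0,2],[0,0,0],22]]' |grep -E "time|force|tcp" | tr '\n' ' ';echo; done
```

```text
time_s: 29.05 tcp_pos: [0.5958, 0.1386, 0.0984] wrist_force: [0.7, 0.6, 0.5] grasp_force: 59.5 
time_s: 29.55 tcp_pos: [0.5959, 0.1386, 0.0964] wrist_force: [1.2, 0.9, 0.3] grasp_force: 59.4 
time_s: 30.05 tcp_pos: [0.5959, 0.1385, 0.0944] wrist_force: [0.2, 2.1, -0.7] grasp_force: 59.4
```

```bash
python3 -m jog '[[[0,0,0.4],[0,0,0],22],[[0,0,0.8],[0,0,0],22],[[0,0,1.2],[0,0,0],22],[[0,0,1.2],[0,0,0],22]]' |grep -E "time|force|tcp" | tr '\n' ' ';echo; python3 -m jog '[[[0,0,0],[0,0,0],27],[[0,0,0],[0,0,0],31],[[0,0,0],[0,0,0],36],[[0,0,0],[0,0,0],42],[[0,0,0],[0,0,0],46]]';python3 -m jog '[[[0,0,0],[0,0,0],46],[[0,0,-6],[0,0,0],46],[[0,0,-14],[0,0,0],46],[[0,0,-25],[0,0,0],46],[[0,0,-40],[0,0,0],46]]';python3 -m jog '[[[0,0,-40],[0,0,0],46],[[-40,0,-80],[0,0,0],46],[[-80,0,-110],[0,0,0],46],[[-120,0,-120],[0,0,0],46],[[-120,0,-120],[0,0,0],46]]'
python3 -c "
from h import *
a=hole();b=hole(n='top')
print('pred collar/corktop home px',[np.round(proj(n,[.5956,.1384,z]),1) for n in ('scene','top') for z in(.070,.117)])
o=np.hstack([cv2.resize(a[170:270,300:420],(480,400)),cv2.resize(b[130:240,110:220],(320,320))[:320] if 0 else cv2.resize(b[130:245,110:200],(313,400))])
cv2.imwrite('pics/g6.png',o[:,:,::-1])"
```

```text
time_s: 30.45 tcp_pos: [0.5959, 0.1386, 0.0933] wrist_force: [1.3, 1.2, -0.2] grasp_force: 59.4 
time_s: 30.95
tcp_pos: [0.5958, 0.1384, 0.0933]
tool_rot: [0.984, 0.176, -0.0, 0.0]
wrist_force: [0.3, 0.4, 0.8]
opening: 0.046
grasp_force: 0.0
time_s: 31.45
tcp_pos: [0.5957, 0.1385, 0.1342]
tool_rot: [0.984, 0.176, -0.0, 0.0]
wrist_force: [0.1, 0.0, 0.4]
opening: 0.0458
grasp_force: 0.0
time_s: 31.95
tcp_pos: [0.4796, 0.0962, 0.2567]
tool_rot: [0.984, 0.175, 0.001, 0.0]
wrist_force: [0.5, -0.3, 0.0]
opening: 0.0463
grasp_force: 0.0
t32.00 scene [(52, -3, 73), (46, -6, 79), (42, 0, 82), (28, 3, 104)] tcp [482.1  96.7 255.9] f [ 1.1  0.  -0.2]
t32.05 top [(54, 102, 41), (42, 105, 66), (37, -33, 75), (36, 15, 42)] tcp [483.5  97.  255.2] f [ 0.8 -0.4  0.4]
pred collar/corktop home px [array([357.8, 236.7]), array([362.4, 221.9]), array([163. , 169.2]), array([158.5, 164.4])]
```

View pics/g6.png

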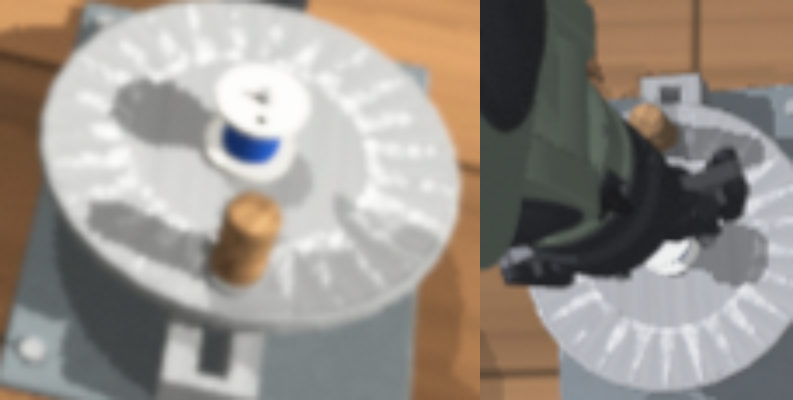

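The pin stands seated with its collar on the wheel: the cork top is at scene (363,222), against (362.4,221.9) predicted for home. I'll let the arm settle, check that nothing moves, and hand in.

```bash
python3 -m jog '[[[0,0,0],[0,0,0],46],[[0,0,0],[0,0,0],46],[[0,0,0],[0,0,0],46],[[0,0,0],[0,0,0],46],[[0,0,0],[0,0,0],46]]' >/dev/null; python3 - <<'E'
from h import *
a=imaging.camera("scene").astype(int)
for _ in range(8): b=imaging.camera("scene").astype(int)
print("motion px diff",abs(a-b)[165:270,300:420].max(),readout.get_state()["wrist_force"])
from bench import hand_in
print(hand_in())
E
```

```text
motion px diff 9 [0.78048476 0.15711886 0.30227274]
the job is handed in; nothing more can be done
None
```

The lock pin stands released through the wheel's hole and in the slot, its collar on the wheel. The last frames show the wheel stopped, and the job is handed in; no verdict came back. I had no reading of the pin–wheel contact force when the hole caught the nose, so the 15 N limit is unconfirmed, and I did not re-check where the spools, glue bottle and cup stand.

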